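# Hold a plug gauge level over the light plate

### The job

Draw the plug gauge with the thick handle, the thickest of the three, up out of the wooden gauge rack, turn it from upright to roughly level, and hold it with the tip of its plug end over the middle of the light plate, at least 10 cm above it, so that the outline of the end can be judged. Leave the other two gauges standing in their sockets and do not disturb the jars, the sport cap or the feeler gauge. Finish still holding the gauge steady there; do not put it down or let go.

Things in the scene. Friction and masses are not known exactly. Their poses are not given: they have to be found in the camera images.
- gauge_thick: the gauge to take: one of three like metal gauges standing in the rack: steel plug end 16 mm in diameter, 46 mm long, below; then a round aluminium handle 30 mm in diameter, flat-topped, from 46 to 123 mm above the lower end. Origin: centre of the lower end (plug tip); z along the gauge to the handle's top, up at the start. 0.16 to 0.26 kg, balance point about 75 mm from the plug tip.
- gauge_ball: bystander: one of three like metal gauges standing in the rack: steel plug end 16 mm in diameter, 46 mm long, below; then a round aluminium handle 18 mm in diameter with a 24 mm ball on top, top at 142 mm. Origin: centre of the lower end (plug tip); z along the gauge to the handle's top, up at the start.
- gauge_slim: bystander: one of three like metal gauges standing in the rack: steel plug end 16 mm in diameter, 46 mm long, below; then a round aluminium handle 18 mm in diameter, flat-topped, from 46 to 123 mm. Origin: centre of the lower end (plug tip); z along the gauge to the handle's top, up at the start.
- rack: dark wooden block fixed to the bench, left or right, 70 (x) by 230 (y) by 50 mm high; three upright sockets 19 mm in diameter, 40 mm deep, along its y at -80, 0, +80 mm. Which gauge stands where varies. Gauges stand loosely, lower end 10 mm above the bench, handle starting 6 mm above the rack. Origin: centre of underside, z up.
- light_plate: flat white light plate with an aluminium rim, 140 mm square and 13 mm high, fixed to the bench on the other side from the rack. Origin: centre of its underside, z up.
- jar_a: bystander: amber glass jar with black lid, 58 mm in diameter, 90 mm high, loose on the bench beyond the rack and plate. Origin: centre of its underside.
- jar_b: bystander: another such amber glass jar, 58 mm in diameter, 90 mm high. Origin: centre of its underside.
- sport_cap: bystander: white sport cap, 38 mm in diameter, 43 mm high, loose between rack and plate. Origin: centre of its underside.
- feeler: bystander: steel feeler gauge, 100 by 14 by 10 mm with two leaves sticking out, lying loose on the bench on the robot's side. Origin: centre of its underside, x along it.
Not all that is in view belongs to the job. Leave any blue look-alike of the gauge_thick alone.

How it is judged:
By the outcome, as a careful person would: the job done as asked, in the order asked, and still so for the second after the job is handed in, while the arm keeps its last pose, push and grip.
It also fails if it takes over 38 s, if anything falls off the work surface, if the arm or the gripper's body presses on something with over 40 N, if the wrist force passes 120 N, or if a joint passes its speed limit or range.

### The arm

A 7-joint arm with a two-finger parallel gripper is mounted at the origin on the work surface. World frame = base frame: x ahead of the robot, y to its left, z up, the work surface at z = 0. Lengths are in m, angles in rad, forces in N, time in s.
With the tool pointing down it reaches from about 0.425 to 1.025 m from the base axis. Payload 9.4 kg.
Tool frame: the origin (TCP) lies midway between the tips of the shut fingers; the grasp point (between the pads) lies 19 mm behind it; z points along the fingers, y is the line along which they close (so a half turn about z gives the same grasp; the last joint's range is limited). The gripper opens to 93 mm and grips with 3 to 60 N. Pads are 15 mm wide; open, the fingers measure 128 mm over their backs; the gripper's body (75 mm by 188 mm) begins 65 mm behind the grasp point.
Start: joints at [-1.342, 0.599, -0.003, 1.599, 0.002, 0.943, -0.08], TCP at [0.218, 0.691, 0.219] pointing down, gripper open.
Joint ranges: [-2.57, 2.57], [-0.35, 1.97], [-1.29, 1.29], [0.11, 2.56], [-1.05, 4.19], [0.11, 1.86], [-2.63, 2.63]. Speed limits (rad/s): [2.22, 2.22, 3.01, 3.01, 3.14, 3.14, 3.14].

### API

Orientations are given as a 3x3 rotation matrix whose columns are the frame's x, y, z axes.
In Python, from plant import sensors, capture, calibration, job, look_for, regions_of gives the robot as it stands. The module is installed in compiled form; this text tells all that it offers.
- The arm moves only by the shell command python3 -m jog 'ROWS' [FORCE]. ROWS is JSON, a list of rows, each a list of 5 numbers: the finger opening in cm, from 0 to 9.3, then the shift along the tool's x, y, z in cm, then the turn about the tool's z in degrees. A call has 1 to 8 rows; each row shifts and turns the commanded pose from where the row before left it, along the tool's axes as they then stand; what a row does not reach is not made up. A row lasts 1/12 s, in which the tool goes at most 41.7 mm and 7.16 degrees, less where a joint would pass 70% of its speed; a pose out of reach is approached as far as the arm can. A call with a gripper value outside its range is refused whole. The fingers move at their own pace and stop on an object; FORCE is the grip in N (left out, the last holds). Time passes only in rows, so rows that do not move let the fingers close. It gives the time, the measured TCP pose, the force, the opening and the grip force at its end, in the units of the state.
- sensors.sense(): the state, without advancing time (a new reading comes with each control period).
- capture(name): name is "side" or "top" or "wrist"; returns (picture, depth): 480x640x3 uint8, red, green, blue; 480x640 float32, m along the optical axis (not along the pixel's ray), 0 where there is no reading.
- calibration(name): a dict with "fx", "fy", "cx", "cy" (pixels), "world_from_camera" (4x4, takes a point from camera to world coordinates). Camera axes: x right, y down, z forward; pixel columns grow to the right and rows downward; lengths in m; the calibration is good to about 2 mm. A picture is of the moment at which its call begins: read the wrist's pose just before it. calibration takes no time and is no camera call; for the wrist camera it gives the pose at the moment of the call.
- job.hand_in(): hands the job in; it is judged then, once.
Trained networks look in the newest picture that a camera, given by its name, has taken for a name from the list of things; names that differ only in an ending like _2 or _b are one class to them, and where a whole thing is asked for, a point or a joint stands for the part that bears it (a point fixed in the world has none). Each returns a list of dicts, best first, with "score" (0 to 1); they miss things now and then, are a little off and sometimes report something else, mostly with a low value. They report only what shows in the picture. A call takes as long as a camera call. They do not tell look-alikes from the thing itself.
- look_for(name, camera): "point" ([x, y, z] in m, in world coordinates, good to about 4 mm: the middle of the surface that is visible of it).
- regions_of(name, camera): "mask" (480x640 bool, what is visible of it).
The state is a dict: "time_s": time; "joints": joint angles; "dq": joint speeds; "tau": joint torques, N m; "position": TCP position; "eef_rot": TCP orientation; "contact_force": force on the tool from outside, world axes, zero at the start; "wrist_torque": the same for the moment, N m; "finger_gap": opening from 0.0 (shut) to 1.0 (fully open); "grasp_force": force on a finger pad.
Only numpy, scipy, OpenCV 4.12 (cv2) and the standard library are available. Lean on these libraries where they do the work, as an engineer would, in place of code of your own. Each camera call takes 0.05 s, during which the arm holds its last target. There are 200 camera calls.

## Working session

There is one attempt and no reset: what is moved stays moved. The work goes in short steps, Python scripts to look and compute and a shell command to move; the robot and the scene stay as the last step left them, time stands still between calls to the robot, and variables do not carry over. Pictures are saved under pics/ and viewed, at most 10 in all, crops included, and the job is handed in when it is done.

```bash
mkdir -p pics; ls; python3 - <<'E'
from plant import sensors, capture, calibration, look_for
import cv2, numpy as np
s=sensors.sense(); print(s['time_s'],s['position'],np.round(s['eef_rot'],3).tolist(),s['finger_gap'])
ims=[]
for c in ("side","top"):
    p,d=capture(c); ims.append(p)
    cv2.imwrite(f"pics/{c}0.png",p[:,:,::-1])
    for n in ("gauge_thick","rack","light_plate","sport_cap","jar_a") if c=="top" else ("gauge_thick",):
        print(c,n,[(np.round(r['point'],3).tolist(),round(r['score'],2)) for r in look_for(n,c)][:4])
    k=calibration(c); print(c,k['fx'],k['cx'],k['cy'],np.round(k['world_from_camera'],3).tolist())
E
```

```text
pics
0.0 [0.21811591 0.69093407 0.21777783] [[-0.954, 0.301, -0.0], [0.301, 0.954, -0.001], [-0.0, -0.001, -1.0]] 1.0032255054750603
side gauge_thick [([0.58, 0.3, 0.114], 0.95), ([0.556, 0.395, 0.1], 0.75)]
side 433.8971682615128 324.30327813888994 237.75706179479923 [[-0.81, -0.39, 0.438, 0.244], [-0.587, 0.537, -0.607, 0.488], [0.002, -0.748, -0.664, 0.562], [0.0, 0.0, 0.0, 1.0]]
top gauge_thick [([0.554, 0.379, 0.111], 0.73), ([0.584, 0.293, 0.128], 0.72)]
top rack [([0.558, 0.204, 0.048], 0.81)]
top light_plate [([0.497, -0.204, 0.012], 0.85), ([0.558, 0.205, 0.049], 0.33)]
top sport_cap [([0.599, 0.006, 0.018], 0.59)]
top jar_a [([0.682, 0.021, 0.091], 0.95), ([0.682, -0.048, 0.095], 0.7)]
top 467.4345818837712 319.4765932612312 243.618896751427 [[0.056, -0.975, 0.213, 0.382], [-0.998, -0.055, 0.014, 0.037], [-0.002, -0.214, -0.977, 0.942], [0.0, 0.0, 0.0, 1.0]]
```

View pics/side0.png

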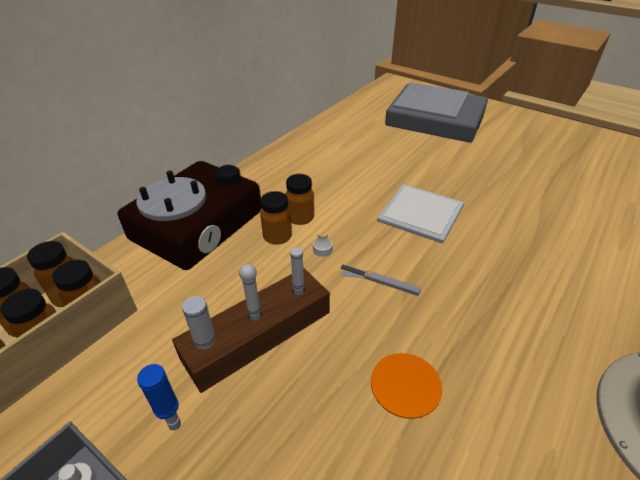

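View pics/top0.png

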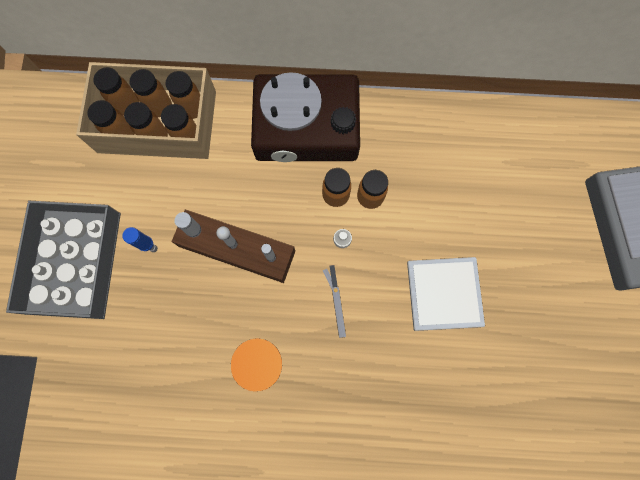

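The thick gauge stands in the rack's far-left socket (side about (200,320), top about (185,222)). The ball gauge is in the middle and the slim one is at the right end. The blue look-alike stands beyond the rack at side (160,395), near world (0.556, 0.39).

The tool can only point down, so I'll draw the gauge out and tilt it in the fingers against the fixed rack. First I'll measure it.

```bash
cat > h.py <<'E'
from plant import sensors, capture, calibration, look_for, regions_of
import cv2, numpy as np
def cloud(c):
    p,d=capture(c); k=calibration(c)
    v,u=np.mgrid[:480,:640]
    P=np.stack([(u-k['cx'])/k['fx']*d,(v-k['cy'])/k['fy']*d,d],-1)
    T=k['world_from_camera']; T=np.array(T)
    W=P@T[:3,:3].T+T[:3,3]; W[d<=0]=np.nan
    return p,W
def state():
    s=sensors.sense(); print(round(s['time_s'],2),np.round(s['position'],4),'F',np.round(s['contact_force'],1),'gap',round(s['finger_gap']*93,1),'g',round(s['grasp_force'],1)); return s
E
python3 - <<'E'
from h import *
for c in ("top","side"):
    p,W=cloud(c)
    for r in regions_of("gauge_thick",c)[:3]:
        q=W[r['mask']]; q=q[~np.isnan(q[:,0])]
        h=q[(q[:,2]>.07)]; t=q[q[:,2]>q[:,2].max()-.008] if len(q) else q
        print(c,round(r['score'],2),len(q),'zmax',np.round(np.nanpercentile(q[:,2],98),3),'h',np.round(h.mean(0),3),'topmid',np.round((t.min(0)+t.max(0))/2,3), np.round(t.max(0)-t.min(0),3))
    if c=="top":
        m=(abs(W[...,2]-.05)<.003)&(W[...,0]>.48)&(W[...,0]<.66)&(W[...,1]>.06)&(W[...,1]<.34)
        m=cv2.morphologyEx(m.astype(np.uint8),cv2.MORPH_OPEN,np.ones((3,3)))
        n,l,st,_=cv2.connectedComponentsWithStats(m); b=1+st[1:,4].argmax()
        print('rack',cv2.minAreaRect(W[l==b][:,:2].astype(np.float32)*1000))
        m=(W[...,2]>.03)&(W[...,1]>.2)&(W[...,1]<.5)&(W[...,0]>.64)
        print('crate min x',np.nanmin(W[m][:,0]),'zmax',np.nanpercentile(W[m][:,2],99))
        m=(abs(W[...,2]-.012)<.004)&(abs(W[...,0]-.497)<.1)&(abs(W[...,1]+.204)<.1)
        print('plate',cv2.minAreaRect(W[m][:,:2].astype(np.float32)*1000))
E
```

```text
top 0.65 531 zmax 0.126 h [0.556 0.385 0.111] topmid [0.558 0.39  0.125] [0.03  0.031 0.008]
top 0.61 386 zmax 0.136 h [0.585 0.292 0.119] topmid [0.589 0.296 0.134] [0.029 0.028 0.008]
top 0.34 885 zmax 0.094 h [ 0.694 -0.049  0.09 ] topmid [ 0.696 -0.049  0.091] [0.049 0.048 0.008]
rack ((553.400390625, 170.01336669921875), (126.27794647216797, 70.17102813720703), 74.15969848632812)
crate min x 0.7586683483186052 zmax 0.10909340383593441
plate ((499.8000183105469, -205.29354858398438), (140.1986541748047, 140.65235900878906), 6.295200347900391)
side 0.7 1700 zmax 0.124 h [0.55  0.391 0.107] topmid [0.557 0.389 0.121] [0.03  0.029 0.008]
side 0.63 1226 zmax 0.134 h [0.581 0.3   0.112] topmid [0.588 0.296 0.131] [0.031 0.029 0.008]
```

```bash
python3 -m jog '[[7,-2.95,-1.65,0,0],[7,-2.95,-1.65,0,0],[7,-2.95,-1.65,0,0],[7,-2.95,-1.65,0,0],[7,-2.95,-1.65,0,0],[7,-2.95,-1.65,0,0],[7,-2.95,-1.65,0,0],[7,-2.95,-1.65,0,0]]'; python3 -m jog '[[7,-2.95,-1.65,0,0],[7,-2.95,-1.65,0,0],[7,-2.95,-1.65,0,0],[7,-2.95,-1.65,0,0],[7,-2.95,-1.65,0,0],[7,-2.95,-1.65,0,0],[7,-2.95,-1.65,0,0],[7,0,0,0,0]]'
python3 - <<'E'
from h import *
s=state(); print(np.round(s['eef_rot'],3).tolist())
p,W=cloud("wrist"); cv2.imwrite("pics/wrist1.png",p[:,:,::-1])
for r in regions_of("gauge_thick","wrist")[:3]:
    q=W[r['mask']]; q=q[~np.isnan(q[:,0])]; t=q[q[:,2]>q[:,2].max()-.006]
    m=(t.min(0)+t.max(0))/2; print(round(r['score'],2),np.round(m,4),np.round(t.max(0)-t.min(0),3),'tool xy cm',np.round((m-s['position'])@s['eef_rot']*100,2))
E
```

```text
time_s: 1.27
position: [0.4046, 0.4932, 0.2189]
eef_rot: [[-0.954, 0.301, 0.0], [0.301, 0.954, 0.0], [-0.0, 0.0, -1.0]]
contact_force: [1.1, 0.6, -0.2]
finger_gap: 0.749
grasp_force: 0.0
time_s: 1.93
position: [0.5711, 0.3149, 0.2189]
eef_rot: [[-0.951, 0.309, 0.003], [0.309, 0.951, -0.003], [-0.004, -0.002, -1.0]]
contact_force: [-0.1, -1.2, 0.2]
finger_gap: 0.753
grasp_force: 0.0
1.93 [0.5711 0.3149 0.2189] F [-0.1 -1.2  0.2] gap 70.0 g 0.0
[[-0.951, 0.309, 0.003], [0.309, 0.951, -0.003], [-0.004, -0.002, -1.0]]
0.89 [0.5534 0.3925 0.1233] [0.029 0.03  0.006] tool xy cm [4.12 6.86 9.52]
0.74 [0.5848 0.2992 0.1328] [0.029 0.03  0.006] tool xy cm [-1.75 -1.04  8.62]
```

View pics/wrist1.png

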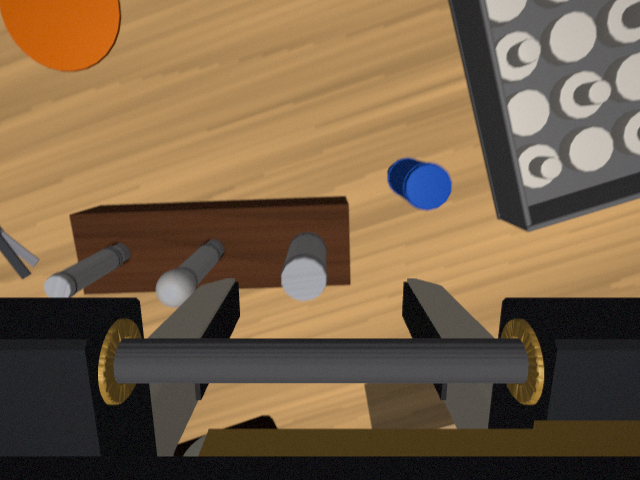

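The wrist view shows the thick gauge's top at about (304,280), between the fingers, with blue clear at (428,185). I'll let the arm settle and then correct.

```bash
python3 -m jog '[[7,0,0,0,0],[7,0,0,0,0]]' >/dev/null
python3 - <<'E'
from h import *
s=state(); print(np.round(s['eef_rot'],3).tolist())
p,W=cloud("wrist")
for r in regions_of("gauge_thick","wrist")[:3]:
    q=W[r['mask']]; q=q[~np.isnan(q[:,0])]; t=q[q[:,2]>q[:,2].max()-.006]
    m=(t.min(0)+t.max(0))/2; print(round(r['score'],2),np.round(m,4),np.round(t.max(0)-t.min(0),3),'tool cm',np.round((m-s['position'])@s['eef_rot']*100,2))
E
```

```text
2.2 [0.5647 0.3237 0.2187] F [0.1 0.3 1.1] gap 70.2 g 0.0
[[-0.954, 0.299, -0.0], [0.299, 0.954, 0.001], [0.001, 0.001, -1.0]]
0.88 [0.5565 0.3892 0.1232] [0.03  0.03  0.006] tool cm [2.73 6.01 9.55]
0.72 [0.5873 0.2964 0.1334] [0.029 0.029 0.006] tool cm [-2.98 -1.93  8.53]
```

```bash
python3 -m jog '[[7,-1.5,-1.0,0,0],[7,-1.5,-0.95,0,0],[7,0,0,0,0],[7,0,0,0,0],[7,0,0,3,0],[7,0,0,3,0],[7,0,0,3,0],[7,0,0,2.5,0]]'; python3 -m jog '[[7,0,0,2.0,0],[7,0,0,0,0],[2.5,0,0,0,0],[2.5,0,0,0,0],[2.5,0,0,0,0],[2.5,0,0,0,0],[2.5,0,0,0,0],[2.5,0,0,0,0]]' 20
```

```text
time_s: 2.97
position: [0.5869, 0.2962, 0.102]
eef_rot: [[-0.954, 0.299, -0.001], [0.299, 0.954, 0.001], [0.001, 0.0, -1.0]]
contact_force: [0.1, 0.1, -0.2]
finger_gap: 0.754
grasp_force: 0.0
time_s: 3.63
position: [0.5888, 0.2946, 0.0845]
eef_rot: [[-0.954, 0.301, 0.001], [0.301, 0.954, 0.001], [-0.001, 0.001, -1.0]]
contact_force: [0.0, 0.4, 0.7]
finger_gap: 0.376
grasp_force: 0.0
```

```bash
python3 -m jog '[[0,0,0,0,0],[0,0,0,0,0],[0,0,0,0,0],[0,0,0,0,0]]' 25; python3 -m jog '[[0,0,0,-0.8,0],[0,0,0,-1,0],[0,0,0,-1,0],[0,0,0,-1,0],[0,0,0,-1,0],[0,0,0,-1,0],[0,0,0,-0.5,0],[0,0,0,0,0]]'
python3 - <<'E'
from h import *
state()
p,_=capture("side"); cv2.imwrite("pics/s2.png",p[120:480,:400][:,:,::-1])
E
```

```text
time_s: 3.97
position: [0.5889, 0.2951, 0.0842]
eef_rot: [[-0.954, 0.301, 0.001], [0.301, 0.954, 0.001], [-0.001, 0.001, -1.0]]
contact_force: [0.2, 1.6, 4.5]
finger_gap: 0.318
grasp_force: 25.0
time_s: 4.63
position: [0.5889, 0.2941, 0.1483]
eef_rot: [[-0.953, 0.302, 0.001], [0.302, 0.953, 0.0], [-0.001, 0.001, -1.0]]
contact_force: [0.6, 0.5, -2.4]
finger_gap: 0.321
grasp_force: 25.0
4.63 [0.5889 0.2941 0.1483] F [ 0.6  0.5 -2.4] gap 29.9 g 25.0
```

View pics/s2.png

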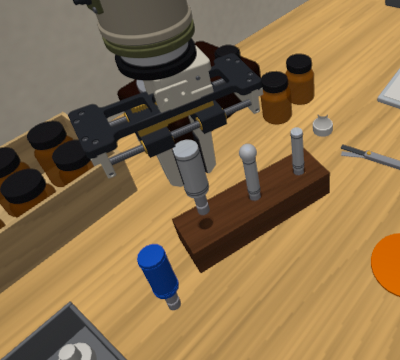

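The gauge is drawn out and hangs upright over its empty socket (crop (205,210)). Next I'll dip the tip about 6 mm into the socket mouth and lever the gauge over its edge toward the far side.

```bash
python3 -m jog '[[0,0,0,1.5,0],[0,0,0,1.5,0],[0,0,0,0,0],[0,-1.15,0,0.05,0],[0,-1.15,0,0.05,0],[0,-1.1,0,0.35,0],[0,-1.1,0,0.35,0],[0,0,0,0,0]]' 20
python3 - <<'E'
from h import *
state()
p,_=capture("side"); cv2.imwrite("pics/s3.png",p[120:480,:400][:,:,::-1])
E
```

```text
time_s: 5.35
position: [0.634, 0.2795, 0.1081]
eef_rot: [[-0.953, 0.303, 0.002], [0.303, 0.953, -0.0], [-0.002, 0.0, -1.0]]
contact_force: [0.9, 3.1, 0.8]
finger_gap: 0.318
grasp_force: 20.0
5.35 [0.634  0.2795 0.1081] F [0.9 3.1 0.8] gap 29.5 g 20.0
```

View pics/s3.png

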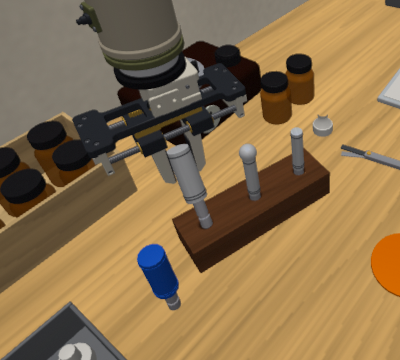

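The gauge is leaning with its plug caught in the socket mouth (crop (207,225)), and forces are low. Continue the arc.

```bash
python3 -m jog '[[0,-0.97,0,0.6,0],[0,-0.97,0,0.6,0],[0,-0.77,0,0.84,0],[0,-0.77,0,0.84,0],[0,-0.53,0,1.0,0],[0,-0.53,0,1.0,0],[0,-0.25,0,0.9,0],[0,0,0,0,0]]'
python3 - <<'E'
from h import *
state()
p,_=capture("side"); cv2.imwrite("pics/s4.png",p[120:480,:400][:,:,::-1])
E
```

```text
time_s: 6.07
position: [0.6817, 0.2638, 0.0498]
eef_rot: [[-0.953, 0.304, 0.006], [0.304, 0.953, -0.001], [-0.006, 0.001, -1.0]]
contact_force: [9.0, -1.8, 3.0]
finger_gap: 0.321
grasp_force: 20.1
6.07 [0.6817 0.2638 0.0498] F [ 9.  -1.8  3. ] gap 29.8 g 20.1
```

View pics/s4.png

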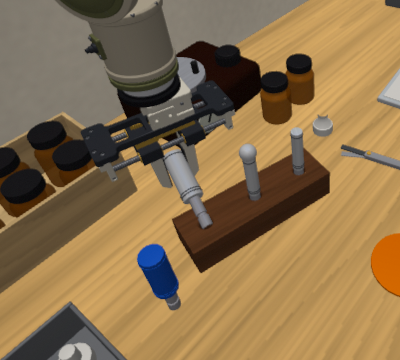

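The gauge is now almost level, with its plug across the rack top (crop (205,220)). I'll finish the last centimetre, firm the grip, then lift.

```bash
python3 -m jog '[[0,0,0,0.4,0],[0,0,0,0.4,0],[0,0,0,0.25,0],[0,0,0,0,0]]'; python3 -m jog '[[0,0,0,0,0],[0,0,0,0,0],[0,0,0,0,0],[0,0,0,-1,0],[0,0,0,-2,0],[0,0,0,-3,0],[0,0,0,-3,0],[0,0,0,-3,0]]' 55
python3 -m jog '[[0,0,0,-3,0],[0,0,0,-2,0],[0,0,0,0,0],[0,0,0,0,0]]'
python3 - <<'E'
from h import *
state()
p,W=cloud("side"); cv2.imwrite("pics/s5.png",p[60:420,:400][:,:,::-1])
for r in regions_of("gauge_thick","side")[:3]:
    q=W[r['mask']]; q=q[~np.isnan(q[:,0])]; c=q.mean(0)
    u=np.linalg.svd(q-c,full_matrices=False)[2][0]; t=(q-c)@u
    print(round(r['score'],2),np.round(c,3),'axis',np.round(u,3),np.round(np.percentile(t,[1,99]),3))
E
```

```text
time_s: 6.45
position: [0.6832, 0.2639, 0.0412]
eef_rot: [[-0.953, 0.304, 0.009], [0.304, 0.953, -0.0], [-0.009, 0.002, -1.0]]
contact_force: [12.4, -3.5, 4.3]
finger_gap: 0.318
grasp_force: 20.0
time_s: 7.12
position: [0.677, 0.265, 0.1601]
eef_rot: [[-0.953, 0.302, -0.002], [0.302, 0.953, -0.002], [0.001, -0.003, -1.0]]
contact_force: [0.1, 0.3, -1.6]
finger_gap: 0.311
grasp_force: 54.9
time_s: 7.45
position: [0.6777, 0.2656, 0.2104]
eef_rot: [[-0.953, 0.302, 0.001], [0.302, 0.953, -0.0], [-0.001, -0.0, -1.0]]
contact_force: [-0.4, -0.1, -2.2]
finger_gap: 0.312
grasp_force: 54.9
7.45 [0.6777 0.2656 0.2104] F [-0.4 -0.1 -2.2] gap 29.0 g 54.9
0.78 [0.639 0.277 0.239] axis [-0.778  0.375  0.505] [-0.259  0.052]
0.73 [0.551 0.391 0.086] axis [-0.048  0.011  0.999] [-0.09   0.038]
```

View pics/s5.png

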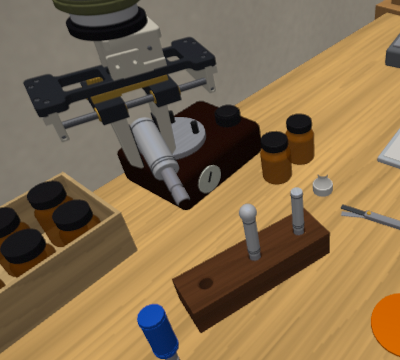

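The gauge is held roughly level at (155,160) in the crop and is clear of the rack, where the other two still stand. I'll carry it to the plate.

```bash
python3 -m jog '[[0,-0.2,-1.5,0,0],[0,-0.3,-2.5,0,0],[0,-0.4,-3,0,0],[0,-0.4,-3,0,0],[0,-0.4,-3,0,0],[0,-0.4,-3,0,0],[0,-0.4,-3,0,0],[0,-0.4,-3,0,0]]'; python3 -m jog '[[0,-0.4,-3,0,0],[0,-0.4,-3,0,0],[0,-0.4,-3,0,0],[0,-0.4,-3,0,0],[0,-0.4,-3,0,0],[0,-0.4,-3,0,0],[0,-0.4,-3,0,0],[0,-0.4,-3,0,0]]';  python3 -m jog '[[0,-0.4,-2.5,0,0],[0,-0.3,-1.7,0,0],[0,0,0,0,0],[0,0,0,0,0],[0,0,0,0,0],[0,0,0,0,0]]'
cat > m.py <<'E'
from h import *
s=state(); g=np.array(s['position'])-.019*np.array(s['eef_rot'])[:,2]; X=np.array(s['eef_rot'])[:,0]
for c in ("side","top"):
    p,W=cloud(c); cv2.imwrite(f"pics/{c}_e.png",p[:,:,::-1])
    for r in regions_of("gauge_thick",c)[:3]:
        q=W[r['mask']]; q=q[~np.isnan(q[:,0])]; q=q[np.linalg.norm(q-g,axis=1)<.11]
        if len(q)<40: continue
        a=(q-g)@X; w=(q-g)@np.array([X[1],-X[0],0]); z=q[:,2]-g[2]
        print(c,round(r['score'],2),len(q),'along',np.round(np.percentile(a,[1,99]),3))
        for lo in np.arange(-.03,.1,.015):
            k=(a>lo)&(a<lo+.015)
            if k.sum()>8: print(' ',round(lo+.0075,3),k.sum(),'z min/max rel',np.round(np.percentile(z[k],[5,95]),4),'w',np.round(np.median(w[k]),4))
        print('  tip-most',np.round(np.median(q[a>np.percentile(a,97)],0),4))
E
python3 m.py
```

```text
time_s: 8.22
position: [0.6369, 0.0452, 0.2088]
eef_rot: [[-0.953, 0.302, -0.003], [0.302, 0.953, -0.001], [0.002, -0.002, -1.0]]
contact_force: [0.4, 0.2, -2.0]
finger_gap: 0.311
grasp_force: 54.9
time_s: 8.88
position: [0.5948, -0.1928, 0.2089]
eef_rot: [[-0.953, 0.302, -0.003], [0.302, 0.953, 0.0], [0.003, -0.001, -1.0]]
contact_force: [0.3, 1.0, -2.5]
finger_gap: 0.312
grasp_force: 54.9
time_s: 9.38
position: [0.5906, -0.2314, 0.2097]
eef_rot: [[-0.954, 0.3, -0.001], [0.3, 0.954, 0.001], [0.001, 0.001, -1.0]]
contact_force: [0.1, -0.5, -1.9]
finger_gap: 0.313
grasp_force: 54.9
9.38 [ 0.5906 -0.2314  0.2097] F [ 0.1 -0.5 -1.9] gap 29.1 g 54.9
side 0.56 864 along [0.002 0.108]
  0.008 105 z min/max rel [0.0149 0.0379] w 0.006
  0.022 130 z min/max rel [0.0091 0.0328] w 0.0102
  0.038 140 z min/max rel [0.0041 0.0287] w 0.0101
  0.052 140 z min/max rel [0.0001 0.0235] w 0.0106
  0.068 161 z min/max rel [-0.0035  0.0184] w 0.0064
  0.082 86 z min/max rel [-0.0066  0.0072] w 0.0054
  0.098 75 z min/max rel [-0.0122  0.0017] w 0.006
  tip-most [ 0.49   -0.1935  0.224 ]
top 0.63 990 along [0.003 0.106]
  0.008 27 z min/max rel [0.027  0.0407] w -0.0059
  0.022 175 z min/max rel [0.0207 0.035 ] w 0.0023
  0.038 214 z min/max rel [0.0161 0.0307] w 0.0044
  0.052 197 z min/max rel [0.0136 0.0255] w 0.0046
  0.068 154 z min/max rel [0.0067 0.0212] w 0.0042
  0.082 104 z min/max rel [0.0002 0.0096] w 0.0044
  0.098 100 z min/max rel [-0.0034  0.0038] w 0.004
  tip-most [ 0.4906 -0.1957  0.2275]
```

```bash
python3 - <<'E'
import cv2
p=cv2.imread("pics/side_e.png")[0:260,180:520]; q=cv2.imread("pics/top_e.png")[130:390,320:560]
cv2.imwrite("pics/both.png",cv2.hconcat([cv2.resize(p,None,fx=1.35,fy=1.35),cv2.resize(q,None,fx=1.35,fy=1.35)]))
E
```

```text
(no output)
```

View pics/both.png

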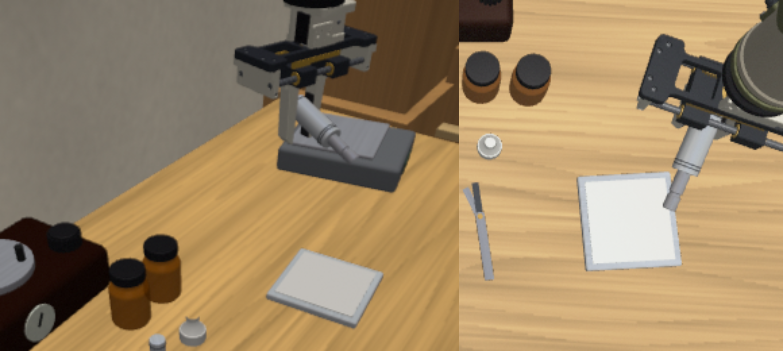

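The gauge is firmly held but about 18° tip-down. Plenty of time remains, so I'll go back to the rack and press it level across the rack top, this time further in.

```bash
python3 -m jog '[[0,0.3,1.5,0,0],[0,0.5,2.5,0,0],[0,0.56,3,0,0],[0,0.56,3,0,0],[0,0.56,3,0,0],[0,0.56,3,0,0],[0,0.56,3,0,0],[0,0.56,3,0,0]]' >/dev/null; python3 -m jog '[[0,0.56,3,0,0],[0,0.56,3,0,0],[0,0.56,3,0,0],[0,0.56,3,0,0],[0,0.56,3,0,0],[0,0.56,3,0,0],[0,0.56,3,0,0],[0,0.56,3,0,0]]' >/dev/null;  python3 -m jog '[[0,0.5,2.5,0,0],[0,0.3,1.6,0,0],[0,0,0,0,0],[0,0,0,0,0],[0,0,0,3,0],[0,0,0,4,0],[0,0,0,4,0],[0,0,0,3,0]]'; python3 -m jog '[[0,0,0,1,0],[0,0,0,0,0],[0,0,0,0,0]]' 30
```

```text
time_s: 11.58
position: [0.6509, 0.271, 0.068]
eef_rot: [[-0.953, 0.303, -0.001], [0.303, 0.953, -0.002], [0.001, -0.002, -1.0]]
contact_force: [-0.3, -0.0, -1.6]
finger_gap: 0.311
grasp_force: 54.9
time_s: 11.83
position: [0.6523, 0.2727, 0.0613]
eef_rot: [[-0.953, 0.302, 0.001], [0.302, 0.953, -0.0], [-0.001, -0.0, -1.0]]
contact_force: [0.4, 0.7, -1.3]
finger_gap: 0.317
grasp_force: 29.9
```

```bash
python3 -m jog '[[0,0,0,0.5,0],[0,0,0,0.5,0],[0,0,0,0.5,0],[0,0,0,0.4,0],[0,0,0,0.4,0],[0,0,0,0.4,0],[0,0,0,0,0]]' 25; python3 -m jog '[[0,0,0,0.4,0],[0,0,0,0.4,0],[0,0,0,0.2,0],[0,0,0,0,0]]'
```

```text
time_s: 12.42
position: [0.6515, 0.2735, 0.0327]
eef_rot: [[-0.954, 0.301, -0.0], [0.301, 0.954, -0.0], [0.0, -0.0, -1.0]]
contact_force: [-0.7, 0.8, 0.4]
finger_gap: 0.318
grasp_force: 25.0
time_s: 12.75
position: [0.652, 0.2734, 0.023]
eef_rot: [[-0.954, 0.301, 0.001], [0.301, 0.954, -0.0], [-0.001, 0.0, -1.0]]
contact_force: [2.9, -0.7, 3.0]
finger_gap: 0.313
grasp_force: 25.0
```

```bash
python3 m.py
```

```text
12.75 [0.652  0.2734 0.023 ] F [ 2.9 -0.7  3. ] gap 29.1 g 25.0
side 0.63 1254 along [-0.005  0.105]
  -0.008 56 z min/max rel [0.0309 0.0398] w -0.0028
  0.008 161 z min/max rel [0.03   0.0389] w -0.0001
  0.022 170 z min/max rel [0.0279 0.0388] w 0.001
  0.038 182 z min/max rel [0.0284 0.039 ] w 0.0009
  0.052 179 z min/max rel [0.0294 0.038 ] w 0.0009
  0.068 269 z min/max rel [0.0174 0.0374] w 0.0004
  0.082 110 z min/max rel [0.0231 0.0304] w 0.0006
  0.098 114 z min/max rel [0.0234 0.0303] w 0.0002
  tip-most [0.5522 0.3059 0.0703]
top 0.77 507 along [0.026 0.105]
  0.022 26 z min/max rel [0.0271 0.0405] w 0.0045
  0.038 119 z min/max rel [0.0247 0.0401] w -0.0034
  0.052 126 z min/max rel [0.0242 0.0401] w -0.0038
  0.068 102 z min/max rel [0.0243 0.0396] w -0.0027
  0.082 64 z min/max rel [0.0237 0.0322] w -0.0017
  0.098 63 z min/max rel [0.0238 0.0317] w -0.0009
  tip-most [0.5519 0.304  0.0705]
```

It's level now. I'll firm the grip, lift, and return to the plate.

```bash
python3 -m jog '[[0,0,0,0,0],[0,0,0,0,0],[0,0,0,0,0],[0,0,0,-1,0],[0,0,0,-2,0],[0,0,0,-3.5,0],[0,0,0,-3.5,0],[0,0,0,-3.5,0]]' 58 ; python3 -m jog '[[0,0,0,-3.5,0],[0,0,0,-1.7,0],[0,0,0,0,0],[0,-0.3,-1.5,0,0],[0,-0.5,-2.5,0,0],[0,-0.64,-3,0,0],[0,-0.64,-3,0,0],[0,-0.64,-3,0,0]]' ; python3 -m jog '[[0,-0.64,-3,0,0],[0,-0.64,-3,0,0],[0,-0.64,-3,0,0],[0,-0.64,-3,0,0],[0,-0.64,-3,0,0],[0,-0.64,-3,0,0],[0,-0.64,-3,0,0],[0,-0.64,-3,0,0]]' >/dev/null;  python3 -m jog '[[0,-0.64,-3,0,0],[0,-0.64,-3,0,0],[0,-0.64,-3,0,0],[0,-0.5,-2.5,0,0],[0,-0.3,-1.6,0,0],[0,0,0,0,0],[0,0,0,0,0],[0,0,0,0,0]]'
python3 m.py
```

```text
time_s: 13.62
position: [0.6502, 0.2733, 0.1594]
eef_rot: [[-0.954, 0.301, -0.003], [0.301, 0.954, -0.001], [0.002, -0.002, -1.0]]
contact_force: [0.6, 1.1, -2.4]
finger_gap: 0.314
grasp_force: 58.0
time_s: 14.28
position: [0.6362, 0.1389, 0.2081]
eef_rot: [[-0.954, 0.301, -0.004], [0.301, 0.954, -0.002], [0.004, -0.003, -1.0]]
contact_force: [0.9, -0.4, -2.1]
finger_gap: 0.31
grasp_force: 58.0
time_s: 15.62
position: [0.6004, -0.235, 0.209]
eef_rot: [[-0.954, 0.301, -0.002], [0.301, 0.954, 0.001], [0.003, 0.001, -1.0]]
contact_force: [0.5, 0.8, -2.6]
finger_gap: 0.311
grasp_force: 58.0
15.62 [ 0.6004 -0.235   0.209 ] F [ 0.5  0.8 -2.6] gap 28.9 g 58.0
side 0.64 758 along [0.001 0.106]
  0.008 75 z min/max rel [0.0151 0.0383] w 0.0083
  0.022 111 z min/max rel [0.0143 0.0376] w 0.0104
  0.038 119 z min/max rel [0.0146 0.0366] w 0.0106
  0.052 122 z min/max rel [0.0138 0.0358] w 0.0108
  0.068 169 z min/max rel [0.0095 0.0348] w 0.006
  0.082 69 z min/max rel [0.0143 0.0272] w 0.0044
  0.098 74 z min/max rel [0.0144 0.0263] w 0.0047
  tip-most [ 0.501  -0.1988  0.2492]
top 0.6 1037 along [0.001 0.105]
  0.008 24 z min/max rel [0.0353 0.0403] w -0.0033
  0.022 171 z min/max rel [0.0267 0.0399] w 0.0029
  0.038 207 z min/max rel [0.0261 0.0396] w 0.0049
  0.052 202 z min/max rel [0.0256 0.0385] w 0.0048
  0.068 197 z min/max rel [0.0209 0.0372] w 0.0042
  0.082 109 z min/max rel [0.0214 0.0295] w 0.0034
  0.098 102 z min/max rel [0.0213 0.029 ] w 0.0033
  tip-most [ 0.5015 -0.2008  0.2537]
```

```bash
python3 -m jog '[[0,0,0,0,0],[0,0,0,0,0],[0,0,0,0,0],[0,0,0,0,0],[0,0,0,0,0],[0,0,0,0,0]]'; python3 -c "
import cv2
cv2.imwrite('pics/fin.png',cv2.hconcat([cv2.resize(cv2.imread('pics/%s_e.png'%c),(400,300)) for c in ('side','top')]))"
```

```text
time_s: 16.32
position: [0.6015, -0.236, 0.2104]
eef_rot: [[-0.954, 0.301, 0.0], [0.301, 0.954, -0.0], [-0.0, 0.0, -1.0]]
contact_force: [0.4, 0.9, -1.4]
finger_gap: 0.31
grasp_force: 58.0
```

View pics/fin.png

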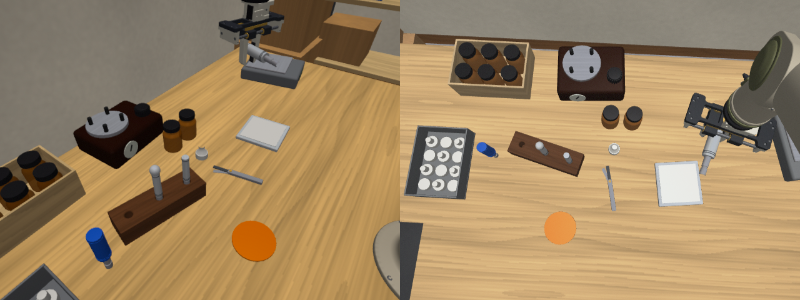

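The gauge is held level. In the top view its tip looks shifted off the plate only because of height parallax: the depth data puts it at (0.50, −0.20, 0.25), over the plate's middle. The jars, cap, feeler, blue look-alike and the other two gauges are where they were.

```bash
python3 -c "
from plant import job; print(job.hand_in())"
```

```text
the job is handed in; nothing more can be done
None
```

The job is handed in at about 16 s: the thick gauge is held steady within about 3° of level, its plug tip over the middle of the light plate and about 23 cm above it, and everything else was left where it stood.

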